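# Refit the grip on the stone-grinding levigator

## Task

Put the handle of the levigator (the heavy iron grinding disc lying on the litho stone) back together: slide the long wooden grip down over the disc's upright steel spindle until it stands on the disc, then set the closed steel end cap over the spindle so that it sits flat on top of the grip. The short wooden grip and the open steel collar lying about are spares for other tools.

Things in the scene. Friction and masses are not known exactly. Their poses are not given: they have to be found in the camera images.
- spindle_foot (a point): Foot of the spindle, on its axis at the disc's flat top, 72 mm above the table; z up. The spindle is a fixed upright steel rod, 13 mm thick, 115 mm tall from here, its last 18 mm tapering to a 5 mm tip. It stands 55 mm off the middle (towards +x of this frame) of a dark iron disc, 170 mm across, 22 thick, on a tan stone of 260 x 200 x 50 mm. Disc and stone are fixed.
- grip_center (a point): Centre (half-way up, on the axis) of the long wooden grip: a loose light-wood tube, 46 mm outer diameter, 90 mm tall, 26 mm bore right through, upright on the table, about 0.1 kg. Either end may go down. z is its axis. A like tube only 45 mm tall is a bystander.
- cap_center (a point): Centre (half-way up, on the axis) of the steel end cap: loose, 46 mm outer diameter, 48 mm tall (sides straight for 42 mm, bevelled above), top closed, 26 mm blind bore 34 mm deep from below; it stands mouth down on the table, about 0.3 kg. z is its axis, up through the closed top. A 34 mm tall steel collar, open right through, is a bystander.
Things that resemble listed ones, but are neither listed nor needed, are in the scene too. Leave any blue or orange look-alike of the part that bears cap_center alone. What is shaped like the part that bears grip_center but purple is not meant.

How it is judged:
By the outcome, as a careful person would: the job done as asked, in the order asked, and still so for the second after the job is handed in, with the robot touching nothing.
It also fails if it takes over 64 s, if anything falls off the work surface, if the arm or the gripper's body presses on something with over 40 N, if the wrist force passes 120 N, or if a joint passes its speed limit or range.

## Robot

A 6-joint arm with a two-finger parallel gripper is mounted at the origin on the work surface. World frame = base frame: x ahead of the robot, y to its left, z up, the work surface at z = 0. Lengths are in m, angles in rad, forces in N, time in s.
With the tool pointing down it reaches from about 0.3 to 0.85 m from the base axis. Payload 5.4 kg.
Tool frame: the origin (TCP) lies at the very end of the fingers, on their centre line; the grasp point (between the pads) lies 19 mm behind it; z points along the fingers, y is the line along which they close (so a half turn about z gives the same grasp; the last joint's range is limited). The gripper opens to 85 mm and grips with 20 to 120 N. Pads are 22 mm wide; open, the fingers measure 114 mm over their backs; the gripper's body (76 mm by 85 mm) begins 54 mm behind the grasp point. The pads swing forward as they close: fully open they stand 13 mm farther back than shut.
Start: joints at [-1.369, 0.158, 1.597, -0, 1.386, -0.21], TCP at [0.23, -0.527, 0.231] pointing down, gripper open.
Joint ranges: [-2.91, 2.91], [-0.94, 2.29], [0.18, 2.7], [-1.29, 4.43], [0.17, 2.64], [-3, 3]. Speed limits (rad/s): [2.57, 2.57, 3.14, 3.14, 3.14, 3.14].

## Interface

Orientations are given as a unit quaternion [w, x, y, z].
In Python, from workcell import * gives the robot as it stands.
- The arm moves only by the tool drive_tool, never from a script. Its argument "increments" is text: rows parted by semicolons, each of 6 numbers parted by spaces: the shift along the world's x, y, z in units of 40 mm (1.0 is 40 mm), then the turn, a rotation vector about the world's x, y, z in units of 6 degrees (1.0 is 6 degrees). In form: dx dy dz ax ay az; .... A call has exactly 8 rows; each row shifts and turns the commanded pose from where the row before left it; what a row does not reach is not made up. A row lasts 1/12 s, in which the tool goes at most 41.7 mm and 7.16 degrees, less where a joint would pass 70% of its speed; a pose out of reach is approached as far as the arm can. A call is refused whole if a number of a shift passes 1 or a number of a turn 1, either way. A call with a gripper value outside its range is refused whole. "fingers" is the opening, from 0 (shut) to 1 (fully open), set as the call begins (left out, the last holds). The fingers move at their own pace and stop on an object; "newtons" is the grip in N (left out, the last holds). Time passes only in rows, so rows that do not move let the fingers close, or fill a call up. It gives the time, the measured TCP pose, the force, the opening and the grip force at its end, in the units of the state.
- get_obs(): the state, without advancing time (a new reading comes with each control period).
- camera(name): name is "side" or "top" or "wrist"; returns a dict with "img" (400x640x3 uint8, red, green, blue), "fx", "fy", "cx", "cy" (pixels), "camera_from_world" (4x4, takes a point from world to camera coordinates); the wrist camera has in their place "tool_from_camera" (4x4, takes a point from camera to tool coordinates, whose origin is the TCP and whose axes are the flange's). Camera axes: x right, y up, looking along -z (the intrinsics and any distortion apply to the point x, -y, -z); pixel columns grow to the right and rows downward; lengths in m; the calibration is good to about 2 mm. A picture is of the moment at which its call begins: read the wrist's pose just before it. There is no depth.
- sign_off(): hands the job in; it is judged then, once.
The state is a dict: "time": time; "joints": joint angles; "qvel": joint speeds; "tau": joint torques, N m; "tool_pos": TCP position; "tool_rot": TCP orientation; "contact_force": force on the tool from outside, world axes, zero at the start; "torque": the same for the moment, N m; "opening": opening from 0.0 (shut) to 1.0 (fully open); "finger_force": force on a finger pad.
Only numpy, scipy, OpenCV 4.12 (cv2) and the standard library are available. Lean on these libraries where they do the work, as an engineer would, in place of code of your own. Each camera call takes 0.05 s, during which the arm holds its last target. There are 200 camera calls.

## Working session

There is one attempt and no reset: what is moved stays moved. The work goes in short steps, Python scripts to look and compute and a tool call to move; the robot and the scene stay as the last step left them, time stands still between calls to the robot, and variables do not carry over. Pictures are saved under pics/ and viewed, at most 10 in all, crops included, and the job is handed in when it is done.

Besides the shell and the picture viewer there is one more tool, called after ">>>" by a JSON object that holds its "name" and its "arguments", one argument or row to a line. drive_tool: Moves the arm, as the interface text tells. Its arguments: {"type":"object","properties":{"increments":{"type":"string"},"fingers":{"type":"number"},"newtons":{"type":"number"}},"required":["increments"]}

```bash
mkdir -p pics
cat > h.py <<'E'
from workcell import *
import numpy as np, cv2
def snap(n,f):
    c=camera(n); cv2.imwrite('pics/'+f,c['img'][:,:,::-1]); return c
def ray(c,u,v,M=None):
    d=np.array([(u-c['cx'])/c['fx'],-(v-c['cy'])/c['fy'],-1.])
    T=np.linalg.inv(c['camera_from_world']) if M is None else M
    return T[:3,3],T[:3,:3]@d
def atz(c,u,v,z,M=None):
    o,d=ray(c,u,v,M); return o+d*(z-o[2])/d[2]
def proj(c,p):
    q=c['camera_from_world']@np.r_[p,1]; return c['cx']+c['fx']*q[0]/-q[2], c['cy']-c['fy']*q[1]/-q[2]
E
python3 - <<'E'
from h import *
o=get_obs();print(o)
for n in('top','side'):
    c=snap(n,n+'.png');print({k:v for k,v in c.items() if k!='img'})
E
```

```text
{'time': 0.0, 'joints': array([-1.36908025e+00,  1.59081975e-01,  1.59824019e+00, -1.89552191e-05,
        1.38617687e+00, -2.10102117e-01]), 'qvel': array([-5.62128615e-04, -4.45655980e-04,  6.76939553e-04,  2.29893501e-05,
        8.09771995e-04, -1.42387084e-03]), 'tau': array([-1.74430308e-03, -3.95988500e+01, -3.31437027e+01, -3.00162719e-04,
        8.27314710e-03,  1.86095662e-06]), 'tool_pos': array([ 0.23001024, -0.52633799,  0.23029441]), 'tool_rot': array([-9.53221411e-04,  9.78874715e-01,  2.04458756e-01, -5.31806795e-06]), 'contact_force': array([-0.25411039, -0.01733978,  0.74554716]), 'torque': array([-0.01635026,  0.02497539,  0.04852362]), 'finger_force': 0.0, 'opening': 1.0024641062986805}
{'fx': 448.13212396047265, 'fy': 448.13212396047265, 'cx': 319.07804529852643, 'cy': 205.52023019382563, 'camera_from_world': array([[ 0.00249185, -0.9994974 , -0.03160277, -0.01294716],
       [ 0.99030639, -0.00192248,  0.13888683, -0.54006284],
       [-0.13887778, -0.03164251,  0.98980388, -1.14771689],
       [ 0.        ,  0.        ,  0.        ,  1.        ]])}
{'fx': 457.3424283743672, 'fy': 457.3424283743672, 'cx': 316.54286918267906, 'cy': 199.9679706212652, 'camera_from_world': array([[ 0.9686007 , -0.24809354,  0.01619487, -0.52298675],
       [ 0.14527849,  0.61764687,  0.77292076, -0.11469938],
       [-0.20175936, -0.74629882,  0.63429585, -1.26941325],
       [ 0.        ,  0.        ,  0.        ,  1.        ]])}
```

View pics/top.png

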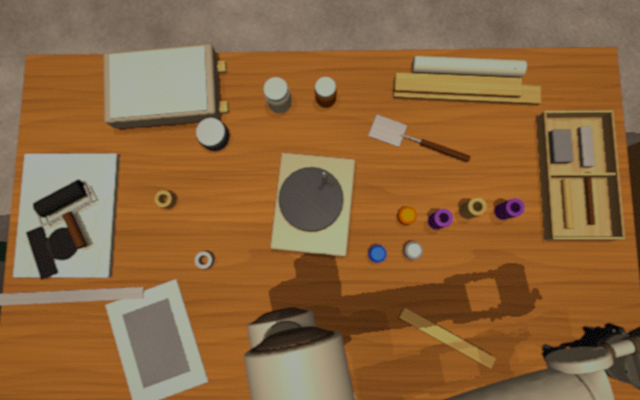

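View pics/side.png

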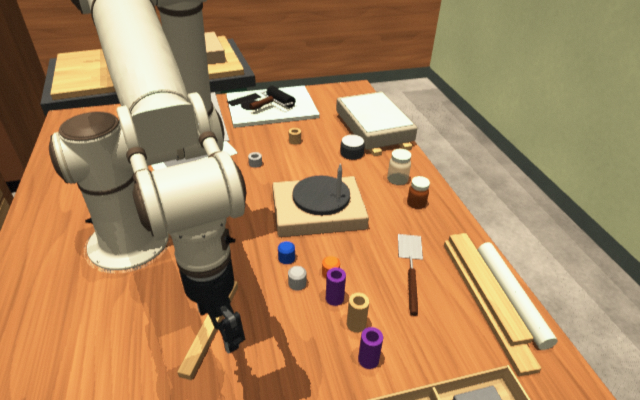

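Top picture: spindle tip about (326,176), long grip (476,206) between two purple tubes, steel cap (413,250) beside blue (377,254) and orange (407,215). I'll enlarge for precision.

Run:
```python
import cv2,numpy as np
t=cv2.imread('pics/top.png');s=cv2.imread('pics/side.png')
f=lambda i,x,y,w,h,k:cv2.resize(i[y:y+h,x:x+w],None,fx=k,fy=k,interpolation=cv2.INTER_CUBIC)
a=f(t,390,185,80+60,80,5.5) # 770x440
cv2.imwrite('pics/a.png',a)
b=np.hstack([f(t,290,160,60,60,6),f(s,310,160,60,60,6)])
cv2.imwrite('pics/b.png',b)
```

```text
(no output)
```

View pics/a.png

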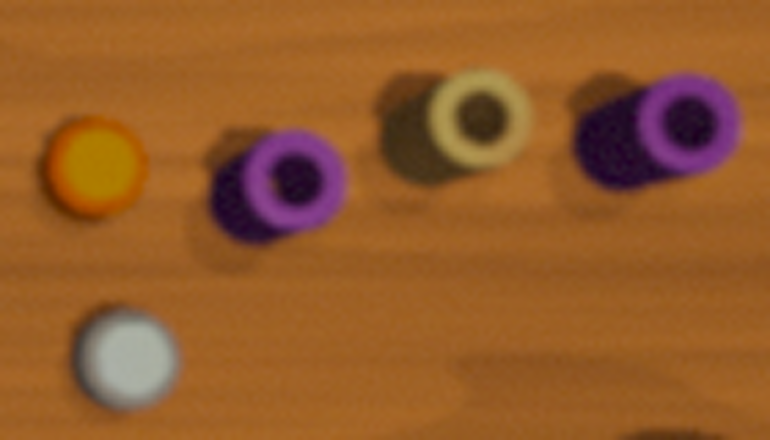

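View pics/b.png

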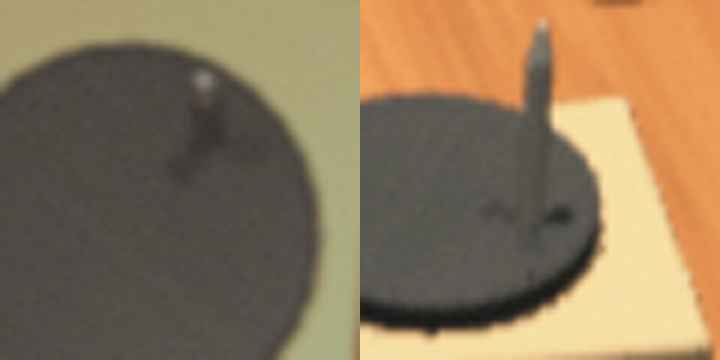

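The crops show: grip rim centre (477.4,206.4), purple rims (443.6,217.7) and (515.3,207.5), cap top (413.6,250.1), spindle tip top (324,173.2), side (340.5,163.7).

Run:
```python
from h import *
np.set_printoptions(precision=4,suppress=True)
c=camera('top');s=camera('side')
for n,u,v,z in [('grip',477,206,.09),('p1',443.1,217.2,.09),('p2',514.8,207,.09),('cap',413.1,249.6,.048),('orange',407,215.1,.048),('blue',377,253,.048),('tip',323.6,172.8,.187)]:
    p=atz(c,u,v,z);print(n,p,proj(s,p))
o1,d1=ray(c,323.6,172.8);o2,d2=ray(s,340,163.7)
A=np.c_[d1,-d2];x=np.linalg.lstsq(A,o2-o1,rcond=None)[0];print('tri',o1+d1*x[0],o2+d2*x[1])
o=get_obs();print(o['time'],o['tool_pos'])
w=camera('wrist');print(w['tool_from_camera'],w['fx'],w['cx'],w['cy'])
```

```text
grip [ 0.5307 -0.4091  0.09  ] (np.float64(358.9535422045732), np.float64(299.52397569083314))
p1 [ 0.5027 -0.3242  0.09  ] (np.float64(336.07665426428343), np.float64(273.4996984236092))
p2 [ 0.528  -0.5022  0.09  ] (np.float64(372.01370254964485), np.float64(334.9253876689248))
cap [ 0.4238 -0.255   0.048 ] (np.float64(297.0063963504127), np.float64(269.9497224588293))
orange [ 0.513  -0.2416  0.048 ] (np.float64(330.181933054156), np.float64(259.9101698446005))
blue [ 0.415  -0.1625  0.048 ] (np.float64(286.1098421270218), np.float64(244.76478736170256))
tip [ 0.5961 -0.0279  0.187 ] (np.float64(340.0768868246322), np.float64(163.68473872182022))
tri [ 0.5961 -0.0279  0.187 ] [ 0.5959 -0.0279  0.187 ]
0.2 [ 0.2301 -0.5266  0.2307]
[[-0.0004  0.9612  0.2757  0.0703]
 [ 1.      0.0008 -0.0011  0.    ]
 [-0.0013  0.2757 -0.9612 -0.1431]
 [ 0.      0.      0.      1.    ]] 333.41437246797483 322.9026073807891 204.04489587508795
```

>>> {"name": "drive_tool", "arguments": {
  "increments": "0.47 0.184 -0.08 0 0 0.692;0.47 0.184 -0.08 0 0 0.692;0.47 0.184 -0.08 0 0 0.692;0.47 0.184 -0.08 0 0 0.692;0.47 0.184 -0.08 0 0 0.692;0.47 0.184 -0.08 0 0 0.692;0.47 0.184 -0.08 0 0 0.692;0.47 0.184 -0.08 0 0 0.692",
  "fingers": 1,
  "newtons": 40
}}

```text
time: 0.92
tool_pos: [0.3814, -0.4675, 0.2054]
tool_rot: [-0.0, 0.879, 0.477, -0.0]
contact_force: [0.4, -1.3, 0.2]
opening: 1.002
finger_force: 0.0
```

>>> {"name": "drive_tool", "arguments": {
  "increments": "0.54 0.21 -0.08 0 0 0.8;0.54 0.21 -0.08 0 0 0.8;0.54 0.21 -0.08 0 0 0.8;0.54 0.21 -0.08 0 0 0.8;0.54 0.21 -0.08 0 0 0.8;0.54 0.21 -0.08 0 0 0.8;0.52 0.21 -0.08 0 0 0.73;0 0 0 0 0 0"
}}

```text
time: 1.58
tool_pos: [0.5337, -0.4067, 0.182]
tool_rot: [-0.001, 0.705, 0.709, 0.001]
contact_force: [0.4, -0.4, -0.1]
opening: 0.997
finger_force: 0.0
```

Run:
```python
from h import *
o=get_obs();print(o['time'],o['tool_pos'],o['tool_rot'],o['joints'])
snap('wrist','w1.png')
```

```text
1.5833 [ 0.53371502 -0.40669313  0.18204019] [-5.32961131e-04  7.04978447e-01  7.09228015e-01  8.53147416e-04] [-0.83155519  0.43981661  1.35042022  0.001692    1.35250462 -0.83793238]
```

View pics/w1.png

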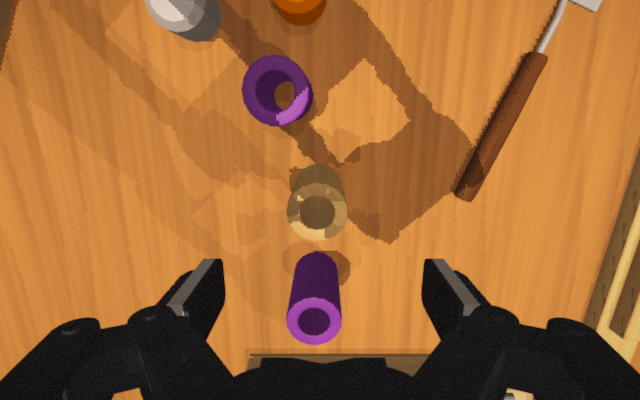

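Wrist view shows the wood grip's rim centred at about (317,210), between the purple tubes; fingers open either side in x.

```bash
cat >> h.py <<'E'
from scipy.spatial.transform import Rotation as R
def wM(c,o):
    T=np.eye(4);T[:3,:3]=R.from_quat(o['tool_rot'],scalar_first=True).as_matrix();T[:3,3]=o['tool_pos'];return T@c['tool_from_camera']
E
python3 - <<'E'
from h import *
o=get_obs();c=camera('wrist')
print(atz(c,317,210,.09,wM(c,o)),o['tool_pos'])
E
```

```text
[ 0.52800866 -0.41009466  0.09      ] [ 0.53207201 -0.40785092  0.18237079]
```

>>> {"name": "drive_tool", "arguments": {
  "increments": "-0.05 -0.04 -0.3 0 0 0;0 0 -0.5 0 0 0;0 0 -0.5 0 0 0;0 0 -0.5 0 0 0;0 0 -0.5 0 0 0;0 0 -0.5 0 0 0;0 0 -0.5 0 0 0;0 0 0 0 0 0"
}}

```text
time: 2.35
tool_pos: [0.5249, -0.4089, 0.0456]
tool_rot: [-0.005, 0.708, 0.706, 0.0]
contact_force: [-0.3, 0.8, -0.6]
opening: 1.005
finger_force: 0.0
```

>>> {"name": "drive_tool", "arguments": {
  "increments": "0 0 0 0 0 0;0 0 0 0 0 0;0 0 0 0 0 0;0 0 0 0 0 0;0 0 0 0 0 0;0 0 0 0 0 0;0 0 0 0 0 0;0 0 0 0 0 0",
  "fingers": 0,
  "newtons": 40
}}

```text
time: 3.02
tool_pos: [0.5297, -0.4122, 0.0536]
tool_rot: [0.002, 0.707, 0.707, -0.0]
contact_force: [-1.5, -0.9, 7.7]
opening: 0.528
finger_force: 41.4
```

>>> {"name": "drive_tool", "arguments": {
  "increments": "0 0 0 0 0 0;0 0 0 0 0 0;0 0 0.2 0 0 0;0 0 0.4 0 0 0;0 0 0.4 0 0 0;0 0 0.4 0 0 0;0 0 0.4 0 0 0;0 0 0.4 0 0 0"
}}

```text
time: 3.68
tool_pos: [0.5289, -0.4105, 0.1403]
tool_rot: [-0.0, 0.707, 0.707, 0.0]
contact_force: [0.2, 0.6, -0.5]
opening: 0.533
finger_force: 41.1
```

>>> {"name": "drive_tool", "arguments": {
  "increments": "0.1 0.3 0.5 0 0 0;0.1 0.5 0.5 0 0 0;0.1 0.6 0.5 0 0 0;0.1 0.7 0.5 0 0 0;0.1 0.7 0.5 0 0 0;0.1 0.7 0.5 0 0 0;0.1 0.7 0.3 0 0 0;0.1 0.7 0.1 0 0 0"
}}

```text
time: 4.35
tool_pos: [0.5619, -0.2138, 0.2788]
tool_rot: [0.002, 0.707, 0.707, 0.001]
contact_force: [0.4, 0.2, -0.7]
opening: 0.532
finger_force: 41.2
```

>>> {"name": "drive_tool", "arguments": {
  "increments": "0.12 0.7 0 0 0 0;0.12 0.7 0 0 0 0;0.12 0.7 0 0 0 0;0.12 0.6 0 0 0 0;0.12 0.6 0 0 0 0;0.12 0.5 0 0 0 0;0.12 0.4 0 0 0 0;0.04 0.3 0 0 0 0"
}}

```text
time: 5.02
tool_pos: [0.5962, -0.0329, 0.2755]
tool_rot: [-0.0, 0.707, 0.708, 0.0]
contact_force: [-0.1, -0.9, -0.6]
opening: 0.527
finger_force: 41.1
```

>>> {"name": "drive_tool", "arguments": {
  "increments": "0 0.16 0 0 0 0;0 0 0 0 0 0;0 0 0 0 0 0;0 0 0 0 0 0;0 0 0 0 0 0;0 0 0 0 0 0;0 0 0 0 0 0;0 0 0 0 0 0"
}}

```text
time: 5.68
tool_pos: [0.5961, -0.0288, 0.2753]
tool_rot: [-0.0, 0.707, 0.707, -0.0]
contact_force: [-0.1, 0.4, -1.4]
opening: 0.532
finger_force: 41.1
```

Run:
```python
from h import *
P=[];
for i in range(4):
    P.append(get_obs()['tool_pos']); c=camera('top')
print(np.round(P,4),get_obs()['time'])
c=snap('top','t2.png');s=snap('side','s2.png')
f=lambda i,x,y,w,h,k:cv2.resize(i[y:y+h,x:x+w,::-1],None,fx=k,fy=k,interpolation=cv2.INTER_CUBIC)
cv2.imwrite('pics/m.png',np.hstack([f(c['img'],260,120,130,130,3),f(s['img'],270,80,130,130,3)]))
```

```text
[[ 0.5961 -0.0288  0.2753]
 [ 0.5961 -0.0287  0.2753]
 [ 0.5961 -0.0286  0.2753]
 [ 0.5961 -0.0286  0.2753]] 5.8833
```

View pics/m.png

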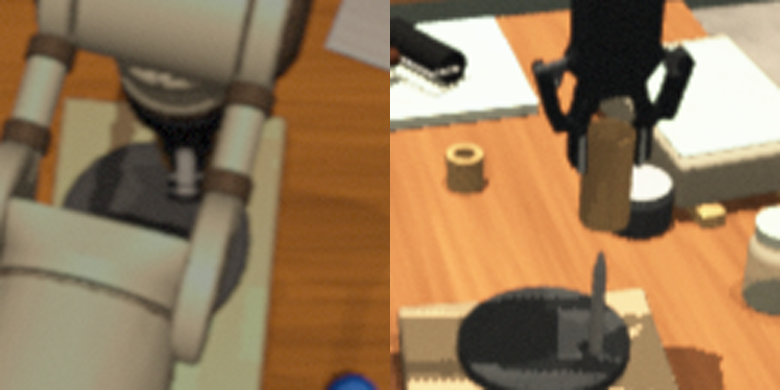

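Grip hangs upright in the fingers (side crop, bottom edge ≈ (605,230), axis x≈605–612); spindle tip (600,255) is just below.

Run:
```python
from h import *
s=camera('side')
for z in(.315,.225,.187):print(z,[round(3*(a-b),1) +(390 if b==270 else 0) for a,b in zip(proj(s,[.596,-.0282,z]),(270,80))])
```

```text
0.315 [np.float64(607.6), np.float64(127.6)]
0.225 [np.float64(602.3), np.float64(216.2)]
0.187 [np.float64(600.2), np.float64(251.2)]
```

>>> {"name": "drive_tool", "arguments": {
  "increments": "-0.04 0 -0.3 0 0 0;0 0 -0.3 0 0 0;0 0 -0.3 0 0 0;0 0 -0.3 0 0 0;0 0 -0.3 0 0 0;0 0 -0.3 0 0 0;0 0 -0.2 0 0 0;0 0 0 0 0 0"
}}

```text
time: 6.7
tool_pos: [0.5931, -0.0281, 0.1924]
tool_rot: [-0.002, 0.707, 0.707, -0.001]
contact_force: [-0.6, 0.3, -1.2]
opening: 0.534
finger_force: 41.1
```

>>> {"name": "drive_tool", "arguments": {
  "increments": "0 0 -0.3 0 0 0;0 0 -0.3 0 0 0;0 0 -0.3 0 0 0;0 0 -0.3 0 0 0;0 0 -0.2 0 0 0;0 0 -0.1 0 0 0;0 0 -0.1 0 0 0;0 0 0 0 0 0"
}}

```text
time: 7.37
tool_pos: [0.5942, -0.0284, 0.1305]
tool_rot: [-0.0, 0.707, 0.707, -0.0]
contact_force: [-0.1, 0.0, -1.1]
opening: 0.531
finger_force: 41.1
```

Threaded without contact. Small steps down until contact.

>>> {"name": "drive_tool", "arguments": {
  "increments": "0 0 -0.04 0 0 0;0 0 -0.04 0 0 0;0 0 -0.03 0 0 0;0 0 -0.03 0 0 0;0 0 0 0 0 0;0 0 0 0 0 0;0 0 0 0 0 0;0 0 0 0 0 0"
}}

```text
time: 8.03
tool_pos: [0.5946, -0.0284, 0.1258]
tool_rot: [0.0, 0.707, 0.707, 0.0]
contact_force: [0.6, 0.3, -1.1]
opening: 0.531
finger_force: 41.1
```

>>> {"name": "drive_tool", "arguments": {
  "increments": "0 0 -0.03 0 0 0;0 0 -0.02 0 0 0;0 0 0 0 0 0;0 0 0 0 0 0;0 0 0 0 0 0;0 0 0 0 0 0;0 0 0 0 0 0;0 0 0 0 0 0"
}}

```text
time: 8.7
tool_pos: [0.5948, -0.0285, 0.1256]
tool_rot: [0.0, 0.707, 0.707, 0.0]
contact_force: [-4.6, 0.8, 8.2]
opening: 0.533
finger_force: 42.1
```

>>> {"name": "drive_tool", "arguments": {
  "increments": "0 0 0 0 0 0;0 0 0 0 0 0;0 0 0 0 0 0;0 0 0 0 0 0;0 0 0 0 0 0;0 0 0 0 0 0;0 0 0.2 0 0 0;0 0 0.5 0 0 0",
  "fingers": 1
}}

```text
time: 9.37
tool_pos: [0.5923, -0.028, 0.1492]
tool_rot: [-0.003, 0.707, 0.707, -0.002]
contact_force: [0.0, 0.1, 0.1]
opening: 0.999
finger_force: 0.0
```

>>> {"name": "drive_tool", "arguments": {
  "increments": "0 0 0.7 0 0 0;0 0 0.8 0 0 0;0 0 0.8 0 0 0;0 0 0.4 0 0 0;-0.1 -0.2 0 0 0 0;-0.4 -0.6 0 0 0 0;-0.4 -0.6 0 0 0 0;-0.4 -0.6 0 0 0 0"
}}

```text
time: 10.03
tool_pos: [0.5411, -0.1092, 0.2586]
tool_rot: [-0.001, 0.707, 0.707, -0.0]
contact_force: [0.2, -0.0, 0.2]
opening: 1.001
finger_force: 0.0
```

>>> {"name": "drive_tool", "arguments": {
  "increments": "-0.42 -0.52 -0.2 0 0 -0.9;-0.42 -0.52 -0.3 0 0 -0.9;-0.42 -0.52 -0.3 0 0 -0.9;-0.42 -0.52 -0.4 0 0 -0.9;-0.42 -0.52 -0.4 0 0 -0.9;-0.42 -0.52 -0.4 0 0 -0.9;-0.42 -0.52 -0.4 0 0 -0.9;0 0 -0.3 0 0 -0.4"
}}

```text
time: 10.7
tool_pos: [0.4214, -0.2564, 0.1494]
tool_rot: [-0.001, 0.909, 0.417, -0.001]
contact_force: [-0.2, 0.8, 1.0]
opening: 1.0
finger_force: 0.0
```

>>> {"name": "drive_tool", "arguments": {
  "increments": "0 0 0 0 0 0;0 0 0 0 0 0;0 0 0 0 0 0;0 0 0 0 0 0;0 0 0 0 0 0;0 0 0 0 0 0;0 0 0 0 0 0;0 0 0 0 0 0"
}}

```text
time: 11.37
tool_pos: [0.4252, -0.254, 0.152]
tool_rot: [0.0, 0.907, 0.421, 0.0]
contact_force: [-0.2, 0.6, -0.2]
opening: 1.0
finger_force: 0.0
```

Run:
```python
from h import *
o=get_obs();c=snap('wrist','w2.png');print(o['tool_pos'],o['tool_rot'])
T=wM(c,o);q=np.linalg.inv(T)@[.4238,-.255,.048,1]
print(c['cx']+c['fx']*q[0]/-q[2], c['cy']-c['fy']*q[1]/-q[2])
t=snap('top','t3.png');s=snap('side','s3.png')
f=lambda i,x,y,w,h,k:cv2.resize(i[y:y+h,x:x+w,::-1],None,fx=k,fy=k,interpolation=cv2.INTER_CUBIC)
W=cv2.resize(c['img'][:,:,::-1],(480,300))
S=cv2.resize(s['img'][110:210,270:370,::-1],(300,300),interpolation=cv2.INTER_CUBIC)
cv2.imwrite('pics/m2.png',np.hstack([W,S]))
```

```text
[ 0.42516302 -0.25396038  0.15197261] [2.19815606e-04 9.06947282e-01 4.21244079e-01 7.16799741e-05]
321.83298373426214 205.1612406106114
```

View pics/m2.png

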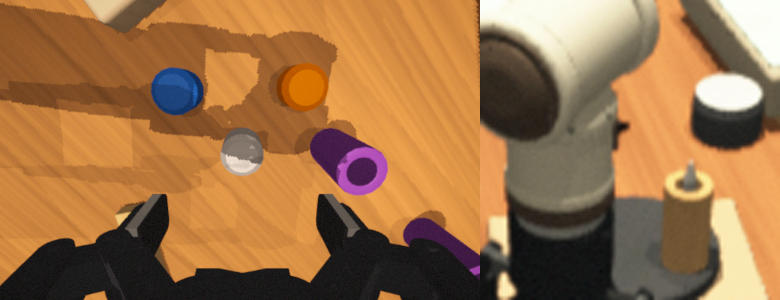

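Cap top at wrist pixel (322,205), matching prediction; side crop shows the grip standing on the disc with the spindle tip sticking out. Descend on the cap.

>>> {"name": "drive_tool", "arguments": {
  "increments": "-0.03 -0.02 -0.5 0 0 0;0 0 -0.6 0 0 0;0 0 -0.6 0 0 0;0 0 -0.6 0 0 0;0 0 -0.5 0 0 0;0 0 -0.4 0 0 0;0 0 -0.2 0 0 0;0 0 -0.1 0 0 0",
  "fingers": 0.85,
  "newtons": 60
}}

```text
time: 12.18
tool_pos: [0.423, -0.2542, 0.0105]
tool_rot: [-0.001, 0.907, 0.421, -0.0]
contact_force: [-0.2, 0.3, 0.3]
opening: 0.851
finger_force: 0.0
```

>>> {"name": "drive_tool", "arguments": {
  "increments": "0 0 -0.1 0 0 0;0 0 0 0 0 0;0 0 0 0 0 0;0 0 0 0 0 0;0 0 0 0 0 0;0 0 0 0 0 0;0 0 0 0 0 0;0 0 0 0 0 0"
}}

```text
time: 12.85
tool_pos: [0.4238, -0.2549, 0.0079]
tool_rot: [0.0, 0.907, 0.421, 0.0]
contact_force: [0.3, 0.2, 0.2]
opening: 0.854
finger_force: 0.0
```

>>> {"name": "drive_tool", "arguments": {
  "increments": "0 0 0 0 0 0;0 0 0 0 0 0;0 0 0 0 0 0;0 0 0 0 0 0;0 0 0 0 0 0;0 0 0 0 0 0;0 0 0 0 0 0;0 0 0 0 0 0",
  "fingers": 0
}}

```text
time: 13.52
tool_pos: [0.424, -0.2551, 0.0081]
tool_rot: [0.0, 0.907, 0.421, 0.0]
contact_force: [-0.6, 1.1, 5.3]
opening: 0.526
finger_force: 61.7
```

>>> {"name": "drive_tool", "arguments": {
  "increments": "0 0 0.1 0 0 0;0 0 0.2 0 0 0;0 0 0.4 0 0 0;0 0 0.4 0 0 0;0 0 0.5 0 0 0;0 0 0.5 0 0 0;0 0 0.5 0 0 0;0 0 0.5 0 0 0"
}}

```text
time: 14.18
tool_pos: [0.4231, -0.2542, 0.1324]
tool_rot: [-0.001, 0.907, 0.421, -0.0]
contact_force: [-0.8, -1.0, -4.2]
opening: 0.519
finger_force: 61.8
```

>>> {"name": "drive_tool", "arguments": {
  "increments": "0.2 0.3 0.5 0 0 0;0.3 0.4 0.5 0 0 0;0.4 0.5 0.5 0 0 0;0.4 0.5 0.5 0 0 0;0.4 0.5 0.3 0 0 0;0.4 0.5 0.05 0 0 0;0.4 0.5 0 0 0 0;0.4 0.5 0 0 0 0"
}}

```text
time: 14.85
tool_pos: [0.54, -0.1055, 0.2259]
tool_rot: [-0.0, 0.907, 0.421, -0.0]
contact_force: [0.3, -1.1, -3.3]
opening: 0.523
finger_force: 62.0
```

>>> {"name": "drive_tool", "arguments": {
  "increments": "0.4 0.5 0 0 0 0;0.3 0.5 0 0 0 0;0.3 0.4 0 0 0 0;0.2 0.3 0 0 0 0;0.1 0.2 0 0 0 0;0.1 0.06 0 0 0 0;0 0 0 0 0 0;0 0 0 0 0 0"
}}

```text
time: 15.52
tool_pos: [0.5954, -0.0291, 0.2256]
tool_rot: [0.0, 0.907, 0.421, -0.0]
contact_force: [-0.1, 0.4, -3.7]
opening: 0.523
finger_force: 61.9
```

>>> {"name": "drive_tool", "arguments": {
  "increments": "0 0 0 0 0 0;0 0 0 0 0 0;0 0 0 0 0 0;0 0 0 0 0 0;0 0 0 0 0 0;0 0 0 0 0 0;0 0 0 0 0 0;0 0 0 0 0 0"
}}

```text
time: 16.18
tool_pos: [0.5957, -0.0285, 0.2257]
tool_rot: [0.0, 0.907, 0.421, 0.0]
contact_force: [0.5, -0.4, -2.8]
opening: 0.527
finger_force: 61.9
```

Run:
```python
from h import *
o=get_obs();s=snap('side','s4.png');print(o['tool_pos'],o['time'])
print([(np.array(proj(s,[.5955,-.0282,z]))-[300,110])*6 for z in (.217,.187,.162)])
cv2.imwrite('pics/m3.png',cv2.resize(s['img'][110:210,300:400,::-1],(600,600),interpolation=cv2.INTER_CUBIC))
```

```text
[ 0.59570834 -0.02845547  0.2257159 ] 16.1833
[array([242.66165926, 267.5585766 ]), array([239.41179364, 322.60985216]), array([236.77821502, 367.22150041])]
```

View pics/m3.png

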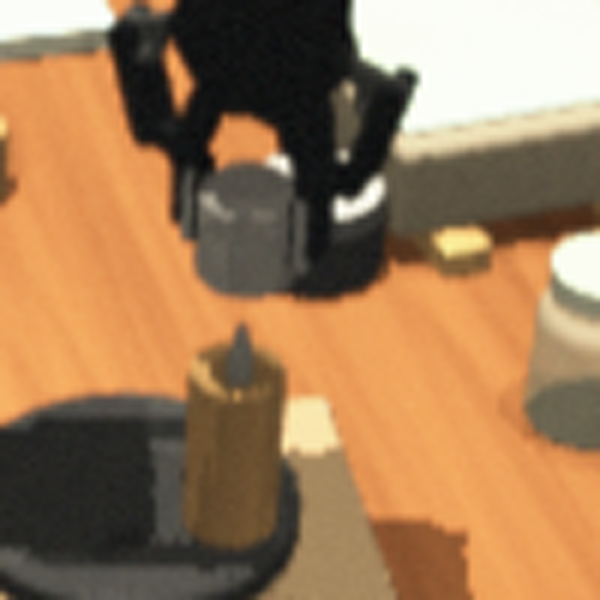

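Cap (axis x≈246) hangs over the spindle tip (240,325) and grip (axis 237). Lower it.

>>> {"name": "drive_tool", "arguments": {
  "increments": "0 0 -0.2 0 0 0;0 0 -0.25 0 0 0;0 0 -0.25 0 0 0;0 0 -0.25 0 0 0;0 0 -0.15 0 0 0;0 0 -0.1 0 0 0;0 0 -0.05 0 0 0;0 0 0 0 0 0"
}}

```text
time: 16.9
tool_pos: [0.5955, -0.0284, 0.1752]
tool_rot: [-0.0, 0.907, 0.421, -0.0]
contact_force: [-0.2, -0.0, -3.1]
opening: 0.527
finger_force: 61.9
```

>>> {"name": "drive_tool", "arguments": {
  "increments": "0 0 -0.04 0 0 0;0 0 -0.04 0 0 0;0 0 -0.03 0 0 0;0 0 0 0 0 0;0 0 0 0 0 0;0 0 0 0 0 0;0 0 0 0 0 0;0 0 0 0 0 0"
}}

```text
time: 17.57
tool_pos: [0.5958, -0.0284, 0.1714]
tool_rot: [0.0, 0.907, 0.421, 0.0]
contact_force: [-0.4, 0.3, -3.6]
opening: 0.528
finger_force: 61.9
```

>>> {"name": "drive_tool", "arguments": {
  "increments": "0 0 -0.03 0 0 0;0 0 -0.02 0 0 0;0 0 0 0 0 0;0 0 0 0 0 0;0 0 0 0 0 0;0 0 0 0 0 0;0 0 0 0 0 0;0 0 0 0 0 0"
}}

```text
time: 18.23
tool_pos: [0.5961, -0.0285, 0.1701]
tool_rot: [0.0, 0.907, 0.421, 0.0]
contact_force: [-1.9, 0.5, 5.6]
opening: 0.522
finger_force: 62.6
```

Contact at the expected height; release and rise.

>>> {"name": "drive_tool", "arguments": {
  "increments": "0 0 0 0 0 0;0 0 0 0 0 0;0 0 0 0 0 0;0 0 0 0 0 0;0 0 0 0 0 0;0 0 0 0 0 0;0 0 0.2 0 0 0;0 0 0.4 0 0 0",
  "fingers": 1
}}

```text
time: 18.9
tool_pos: [0.5943, -0.0281, 0.1916]
tool_rot: [-0.001, 0.907, 0.421, -0.002]
contact_force: [-0.4, 0.0, 0.2]
opening: 1.004
finger_force: 0.0
```

>>> {"name": "drive_tool", "arguments": {
  "increments": "0 0 0.6 0 0 0;0 0 0.6 0 0 0;0 0 0.6 0 0 0;0 0 0.3 0 0 0;-0.2 -0.3 0 0 0 0;-0.4 -0.5 0 0 0 0;-0.4 -0.5 0 0 0 0;-0.2 -0.3 0 0 0 0"
}}

```text
time: 19.57
tool_pos: [0.5453, -0.0942, 0.2756]
tool_rot: [-0.001, 0.907, 0.421, -0.001]
contact_force: [-0.3, -0.8, -0.2]
opening: 1.001
finger_force: 0.0
```

>>> {"name": "drive_tool", "arguments": {
  "increments": "-0.4 -0.5 0 0 0 0;-0.4 -0.5 0 0 0 0;-0.4 -0.5 0 0 0 0;-0.2 -0.3 0 0 0 0;0 0 0 0 0 0;0 0 0 0 0 0;0 0 0 0 0 0;0 0 0 0 0 0"
}}

```text
time: 20.23
tool_pos: [0.4918, -0.1638, 0.2768]
tool_rot: [-0.0, 0.907, 0.421, -0.0]
contact_force: [0.8, -0.5, 1.1]
opening: 1.001
finger_force: 0.0
```

Run:
```python
from h import *
o=get_obs();s=snap('side','s5.png');print(o['tool_pos'],o['time'])
cv2.imwrite('pics/m4.png',cv2.resize(s['img'][110:210,300:400,::-1],(600,600),interpolation=cv2.INTER_CUBIC))
```

```text
[ 0.49181893 -0.16378528  0.27676267] 20.2333
```

View pics/m4.png

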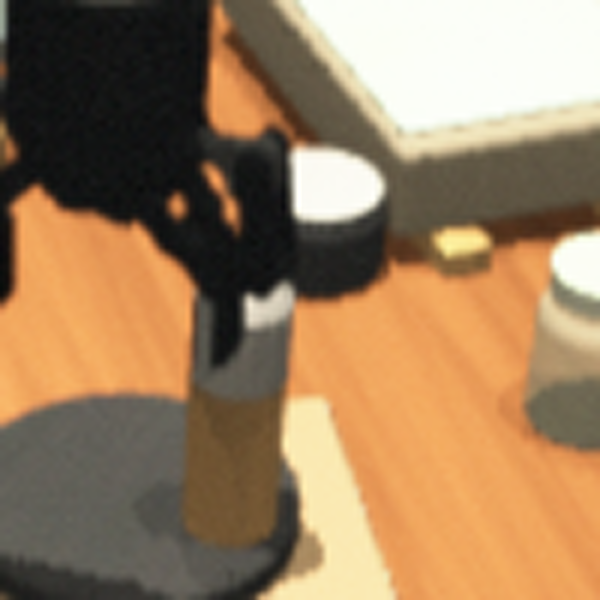

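The cap sits flush on the grip (seam at (238,395)), the grip stands on the disc, and the gripper is clear (only in the line of sight). Handing in.

```bash
python3 -c "
from workcell import *
print(sign_off())"
```

```text
the job is handed in; nothing more can be done
None
```

The levigator handle is back together: the long wooden grip stands on the disc over the spindle, and the steel end cap sits flat on top of it. I handed the job in at about 20 s with the gripper open and clear.

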